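# Hold the misting pump's push-and-turn dial at its third click

### The job

Flush the misting pump: push the dial of the grey control box down to unlock it, turn it clockwise past the first two clicks to the third one (the mark of three red dots) and keep it there against its return spring for at least four seconds. Finish while still holding the dial at the third click; do not let go. Do not knock the two glass bud vases or the glue bottle about.

Things in the scene. Friction and masses are not known exactly. Their poses are not given: they have to be found in the camera images.
- mist_controller: Grey control box of a misting pump, white face plate, 110 x 140 x 60 mm high, fixed to the table. Origin: centre of its underside; the dial's axis stands upright through it. Its -x points to the 'off' mark (black bar) on the top, +z up; two brass hose tails stick out 27 mm at +x. Two lamps 7 mm high stand on the top 56 mm from the dial's axis; else the top is flat.
- dial_grip (a point): Grip point of the black dial: on its axis, 100 mm above the table when not pressed, 11 mm under its top. The dial is an upright bar 46 mm long (this point's x), 16 mm thick (its y: pinch it here from above), 34 mm high, on a skirt of 24.5 mm radius whose top is 23 mm under this point; the box top is 40 mm under it (30 mm when pressed). Turns with the dial; -x is along the white pointer line.
- stem (a joint): How far the dial is pressed down, m: 0 up, 0.010 fully down. Spring: 2 N at first, 4 N fully down. While up the dial is locked at off; from 0.006 it is free to turn. Once turned more than about 0.3 rad it stays down by itself until it has returned to off.
- dial (a joint): Turn of the dial, rad, clockwise seen from above: 0 off, clicks (detents) at 0.4, 0.8 and 1.2, a firm stop just beyond the third (1.32). The return spring (0.12 N m at off, 0.16 at the third click) is stronger than the clicks (under 0.06 N m), so a released dial runs back to off from anywhere. About 0.25 N m is enough to turn it.
- mark_off (a point): The black bar on the face plate, 38 mm from the dial's axis, to which the white pointer points at off.
- mark_third (a point): The middle of the three red dots on the face plate, 38 mm from the dial's axis, to which the pointer points at the third click. One black dot marks the first click, two the second.
- vase_a_mid (a point): Middle of a green glass bud vase, 48 mm wide, 150 mm high, standing loose to the left of or behind the box. Not to be knocked.
- vase_b_mid (a point): Middle of the other green glass bud vase, 46 mm wide, 144 mm high. Not to be knocked.
- glue_mid (a point): Middle of a small brown dropper bottle of glue with a black cap, 33 mm wide, 102 mm high, standing near the vases. Not to be knocked.
Things that resemble listed ones, but are neither listed nor needed, are in the scene too. There is more than one size of the mist_controller; the one meant has the size given above.

How it is judged:
By the outcome, as a careful person would: the job done as asked, in the order asked, and still so for the second after the job is handed in, while the arm keeps its last pose, push and grip.
It also fails if it takes over 48 s, if anything falls off the work surface, if the arm or the gripper's body presses on something with over 40 N, if the wrist force passes 120 N, or if a joint passes its speed limit or range.

### The arm

A 7-joint arm with a two-finger parallel gripper is mounted at the origin on the work surface; the furniture and walls round the work are solid. World frame = base frame: x ahead of the robot, y to its left, z up, the work surface at z = 0. Lengths are in m, angles in rad, forces in N, time in s.
With the tool pointing down it reaches from about 0.35 to 0.9 m from the base axis. Payload 8.1 kg.
Tool frame: the origin (TCP) lies at the very end of the fingers, on their centre line; the grasp point (between the pads) lies 19 mm behind it; z points along the fingers, y is the line along which they close (so a half turn about z gives the same grasp; the last joint's range is limited). The gripper opens to 92 mm and grips with 3 to 60 N. Pads are 19 mm wide; open, the fingers measure 130 mm over their backs; the gripper's body (75 mm by 190 mm) begins 47 mm behind the grasp point.
Start: joints at [-1.451, 0.434, 0.025, 1.573, -0.012, 1.134, -0.075], TCP at [0.138, 0.61, 0.227] pointing down, gripper open.
Joint ranges: [-2.62, 2.62], [-0.44, 2.09], [-1.27, 1.32], [0.08, 2.57], [-1.32, 4.46], [0.12, 2], [-2.74, 2.74]. Speed limits (rad/s): [2.22, 2.22, 3.01, 3.01, 3.14, 3.14, 3.14].

### API

Orientations are given as a rotation vector (axis times angle).
In Python, from cell import readout, cams, job gives the robot as it stands.
- The arm moves only by the tool drive_tool, never from a script. Its argument "commands" is a list of rows, each a list of 3 entries, a list of its own where there are three numbers: the turn, a rotation vector about the tool's x, y, z in rad, then the shift along the tool's x, y, z in cm, then the gripper's target within -1 to 1 (fully open at 1, half-way at 0, shut at -1). A call has 1 to 20 rows; each row is the pose to reach, as a shift and turn from the pose commanded when the call began, along the tool's axes at that moment; what a row does not reach only later rows make up. A row lasts 1/12 s, in which the tool goes at most 41.7 mm and 7.16 degrees, less where a joint would pass 70% of its speed; a pose out of reach is approached as far as the arm can. A call with a gripper value outside its range is refused whole. The fingers move at their own pace and stop on an object; "newtons" is the grip in N (left out, the last holds). Time passes only in rows, so rows that repeat a pose let the fingers close. It gives the time, the measured TCP pose, the force, the opening and the grip force at its end, in the units of the state.
- readout.observe(): the state, without advancing time (a new reading comes with each control period).
- cams.get_image(name): name is "scene" or "side" or "wrist"; returns the picture (384x512x3 uint8, blue, green, red); there is no depth.
- cams.camera_info(name): a dict with "camera_matrix" (3x3 intrinsics, pixels), "R" (3x3) and "t" (3): a world point X has camera coordinates R X + t. Camera axes: x right, y down, z forward; pixel columns grow to the right and rows downward; lengths in m; the calibration is good to about 2 mm. A picture is of the moment at which its call begins: read the wrist's pose just before it. camera_info takes no time and is no camera call; for the wrist camera it gives the pose at the moment of the call.
- job.sign_off(): hands the job in; it is judged then, once.
The state is a dict: "clock": time; "joints": joint angles; "dq": joint speeds; "joint_efforts": joint torques, N m; "position": TCP position; "ee_rot": TCP orientation; "force": force on the tool from outside, world axes, zero at the start; "ft_torque": the same for the moment, N m; "width": opening from 0.0 (shut) to 1.0 (fully open); "gripper_force": force on a finger pad.
Only numpy, scipy, OpenCV 4.12 (cv2) and the standard library are available. Lean on these libraries where they do the work, as an engineer would, in place of code of your own. Each camera call takes 0.05 s, during which the arm holds its last target. There are 200 camera calls.

## Working session

There is one attempt and no reset: what is moved stays moved. The work goes in short steps, Python scripts to look and compute and a tool call to move; the robot and the scene stay as the last step left them, time stands still between calls to the robot, and variables do not carry over. Pictures are saved under pics/ and viewed, at most 10 in all, crops included, and the job is handed in when it is done.

Besides the shell and the picture viewer there is one more tool, called after "Request:" by a JSON object that holds its "op" and its "data", one argument or row to a line. drive_tool: Moves the arm, as the interface text tells. Its arguments: {"type":"object","properties":{"commands":{"type":"array"},"newtons":{"type":"number"}},"required":["commands"]}

```bash
mkdir -p pics; ls; python3 - <<'E'
from cell import readout,cams
import cv2,numpy as np
s=readout.observe();print(s)
a=cams.get_image("scene");b=cams.get_image("side");w=cams.get_image("wrist")
for n,i in zip("abw",(a,b,w)):cv2.imwrite(f"pics/{n}0.png",i)
cv2.imwrite("pics/ab.png",cv2.resize(np.vstack([np.hstack([a,b]),np.hstack([w,w*0])]),(800,600)))
for n in("scene","side","wrist"):
  c=cams.camera_info(n);print(n,np.round(c["camera_matrix"],1).tolist(),np.round(c["R"],4).tolist(),np.round(c["t"],4).tolist())
E
```

```text
pics
{'clock': 0.0, 'joints': array([-1.45059575,  0.43521038,  0.02498891,  1.57410424, -0.01159649,
        1.13398703, -0.07508289]), 'dq': array([ 0.00170409,  0.00037997, -0.00242852,  0.00163367, -0.00130022,
       -0.00166968,  0.00076303]), 'joint_efforts': array([-9.87514577e-04, -6.67854810e+01,  9.84061360e-01, -3.14454925e+01,
       -6.06625713e-02,  4.30568901e-02,  1.58190264e-04]), 'position': array([0.13805439, 0.60903766, 0.22595022]), 'ee_rot': array([-3.49350956e-01, -3.12208456e+00,  2.45646485e-03]), 'force': array([0.38497535, 0.81452777, 0.15683003]), 'ft_torque': array([-0.0183162 , -0.02107916,  0.05420599]), 'gripper_force': 0.0, 'width': 1.0031316381511257}
scene [[427.9, 0.0, 256.7], [0.0, 427.9, 194.8], [0.0, 0.0, 1.0]] [[-0.8857, -0.464, 0.0116], [-0.3495, 0.6502, -0.6747], [0.3055, -0.6016, -0.738]] [0.5269, 0.1687, 0.9149]
side [[417.3, 0.0, 254.7], [0.0, 417.3, 191.9], [0.0, 0.0, 1.0]] [[0.9821, -0.1883, 0.0044], [-0.0963, -0.5216, -0.8477], [0.1619, 0.8321, -0.5304]] [-0.4928, 0.209, 0.6919]
wrist [[269.7, 0.0, 255.5], [0.0, 269.7, 190.8], [0.0, 0.0, 1.0]] [[0.2205, 0.9754, -0.0004], [0.9458, -0.2137, 0.2445], [0.2384, -0.0543, -0.9696]] [-0.6242, -0.0307, 0.388]
```

View pics/ab.png

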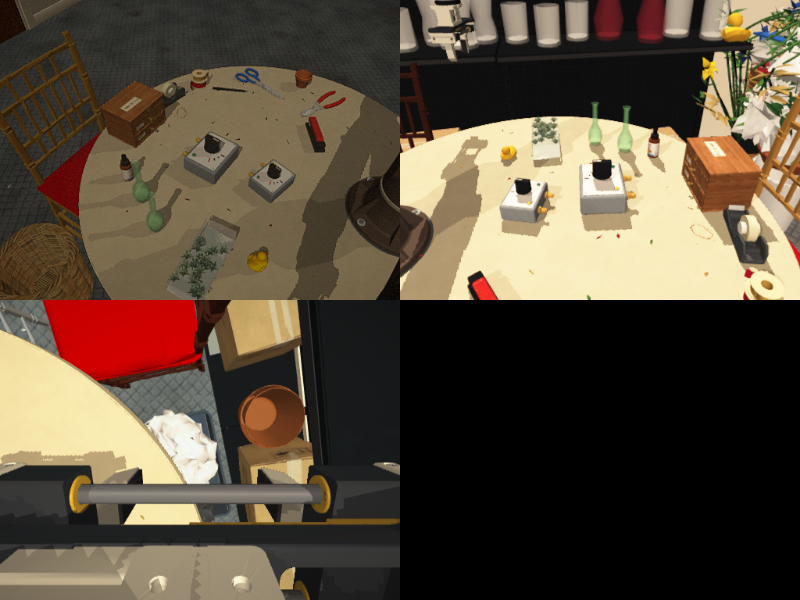

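The montage (scaled 0.78, so multiply by 1.28) shows two control boxes. In the scene view they are at about (271,199) and (348,230); in the side view at about (260,240) and (160,255). The vases and glue bottle are at scene (197,275), (180,240) and (162,213). I'll enlarge the boxes and measure their sizes.

```bash
python3 - <<'E'
import cv2,numpy as np
a=cv2.imread("pics/a0.png")[155:275,220:390];b=cv2.imread("pics/b0.png")[190:290,120:310]
A=cv2.resize(a,None,fx=4,fy=4,interpolation=cv2.INTER_CUBIC)
cv2.imwrite("pics/ca.png",A)
cv2.imwrite("pics/cb.png",cv2.resize(b,None,fx=4,fy=4,interpolation=cv2.INTER_CUBIC))
E
```

```text
(no output)
```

View pics/ca.png

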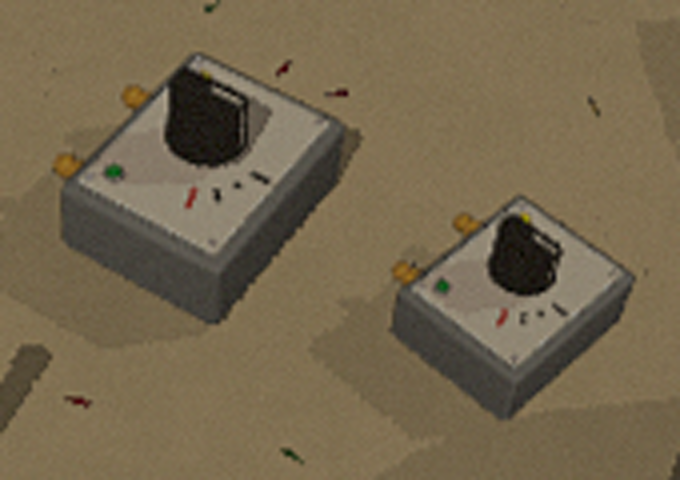

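View pics/cb.png

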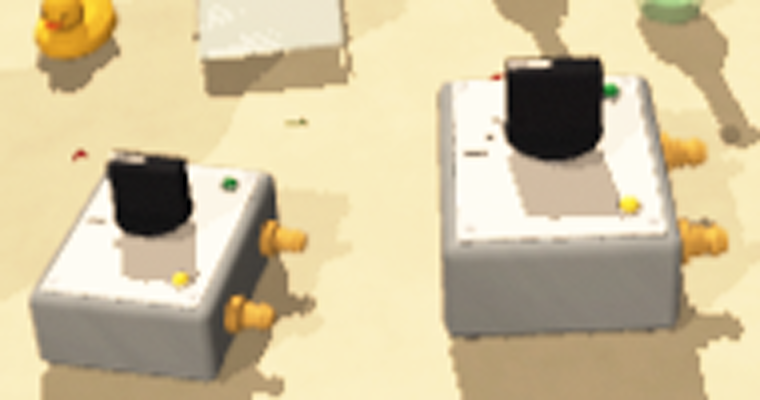

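```bash
cat > h.py <<'E'
from cell import cams
import numpy as np,cv2
def P(n):
    c=cams.camera_info(n);return c["camera_matrix"]@np.c_[c["R"],c["t"]]
def tri(pa,pb,A="scene",B="side"):
    X=cv2.triangulatePoints(P(A),P(B),np.float64(pa).T,np.float64(pb).T);return (X[:3]/X[3]).T
def plane(n,p,z):
    c=cams.camera_info(n);d=np.linalg.solve(c["camera_matrix"],np.c_[np.float64(p),np.ones(len(p))].T)
    d=c["R"].T@d;o=-c["R"].T@c["t"];return (o[:,None]+d*(z-o[2])/d[2]).T
E
python3 - <<'E'
from h import *
np.set_printoptions(precision=4,suppress=True)
f=lambda p:np.array(p)/4+[220,155]
g=lambda p:np.array(p)/4+[120,190]
names="corner+x+y corner+x-y corner-x-y corner-x+y green yellow"
a=f([(65,182),(195,55),(345,125),(215,252),(114,171),(206,75)]);b=g([(645,80),(680,238),(447,240),(443,85),(610,90),(629,203)])
X=tri(a,b);print(X);c=X[:4];print("edges",[np.linalg.norm(c[i]-c[i-1]) for i in range(4)],c.mean(0))
a=f([(400,290),(520,197),(632,280),(512,367)]);b=g([(272,175),(210,300),(35,296),(105,172)])
c=tri(a,b);print(c,"edges",[np.linalg.norm(c[i]-c[i-1]) for i in range(4)],c.mean(0))
for n in("scene","side"):
  q=plane(n,f([(65,182),(195,55),(345,125),(215,252)]) if n=="scene" else g([(645,80),(680,238),(447,240),(443,85)]),.06);print(n,q[:,:2].tolist(),q.mean(0),[np.linalg.norm(q[i]-q[i-1]) for i in range(4)])
# vases tops/bases (from montage x1.28), scene and side
k=1.28
a=np.array([(137,160),(155,196),(124,156)])*k;b=np.array([(627,107),(595,103),(655,130)])*k-[512,0]
print("tops",tri(a,b), tri(a[[1,0,2]],b))
E
```

```text
[[0.5812 0.1297 0.0558]
 [0.564  0.0022 0.0567]
 [0.4594 0.0166 0.06  ]
 [0.4794 0.1393 0.0602]
 [0.5583 0.1144 0.0627]
 [0.5459 0.0221 0.0645]]
edges [np.float64(0.10228246055929964), np.float64(0.12871888064790296), np.float64(0.10569336869305539), np.float64(0.12437273877511709)] [0.521  0.0719 0.0582]
[[0.3865 0.1021 0.0427]
 [0.3525 0.0107 0.0476]
 [0.2768 0.0347 0.0419]
 [0.3105 0.1212 0.0419]] edges [np.float64(0.0783574849082671), np.float64(0.09765808347083658), np.float64(0.07956636184749466), np.float64(0.09285054004659421)] [0.3316 0.0672 0.0435]
scene [[0.5779253187761639, 0.1332306512538851], [0.5592846115633002, 0.006223444532337807], [0.45589460105558294, 0.017100205699100313], [0.48069939590992916, 0.1390318793296803]] [0.5185 0.0739 0.06  ] [np.float64(0.09739884149402614), np.float64(0.12836785627486952), np.float64(0.1039605608212301), np.float64(0.12442914000394151)]
side [[0.5809238248013373, 0.12463271128998177], [0.5661578003193597, -0.00020344204529332277], [0.46284923833302394, 0.017636272995517177], [0.4782448771603439, 0.13906358969626675]] [0.522  0.0703 0.06  ] [np.float64(0.10368807327865073), np.float64(0.1257064065931036), np.float64(0.10483756203013259), np.float64(0.12239942375699904)]
tops [[0.6344 0.2702 0.1536]
 [0.5469 0.3335 0.1427]
 [0.7129 0.2337 0.0905]] [[0.6033 0.308  0.1172]
 [0.5781 0.2979 0.1802]
 [0.7129 0.2337 0.0905]]
```

The larger box, at side pixel (260,240) and scene (271,199), is the one meant. Its face measures about 104 x 127 mm with rounded edges and its top is at z≈0.06. The other one measures 80 x 97 x 44 mm, so it is the decoy. The dial axis is at about (0.521, 0.072) and the box yaw is about -7.5°. The vases are at (0.634,0.27) and (0.547,0.33) and the glue at (0.71,0.23), all more than 0.22 m away. I'm moving above the dial, staying high.

Request:
{"op": "drive_tool", "data": {
  "commands": [
    [[0,0,-0.09],[-10,-9,-4],1],
    [[0,0,-0.09],[-49,-44,-4],1],
    [[0,0,-0.09],[-49,-44,-4],1],
    [[0,0,-0.09],[-49,-44,-4],1],
    [[0,0,-0.09],[-49,-44,-4],1],
    [[0,0,-0.09],[-49,-44,-4],1],
    [[0,0,-0.09],[-49,-44,-4],1],
    [[0,0,-0.09],[-49,-44,-4],1],
    [[0,0,-0.09],[-49,-44,-4],1],
    [[0,0,-0.09],[-49,-44,-4],1],
    [[0,0,-0.09],[-49,-44,-4],1],
    [[0,0,-0.09],[-49,-44,-4],1],
    [[0,0,-0.09],[-49,-44,-4],1],
    [[0,0,-0.09],[-49,-44,-4],1],
    [[0,0,-0.09],[-49,-44,-4],1],
    [[0,0,-0.09],[-49,-44,-4],1],
    [[0,0,-0.09],[-49,-44,-4],1],
    [[0,0,-0.09],[-49,-44,-4],1],
    [[0,0,-0.09],[-49,-44,-4],1],
    [[0,0,-0.09],[-49,-44,-4],1]
  ],
  "newtons": 40
}}

```text
clock: 1.82
position: [0.5181, 0.0734, 0.2665]
ee_rot: [-0.206, -3.134, -0.001]
force: [-0.7, -0.3, 0.1]
width: 1.003
gripper_force: 0.0
```

```bash
python3 - <<'E'
from h import *
from cell import readout
s=readout.observe();print(s["position"],s["ee_rot"],s["joints"])
c=cams.camera_info("wrist");print(np.round(c["R"],3).tolist(),np.round(-c["R"].T@c["t"],3))
print(P("wrist").tolist())
i=cams.get_image("wrist");cv2.imwrite("pics/w1.png",i)
p=P("wrist")@np.c_[[.521,.072,.06,1]];print(p[:2]/p[2])
E
```

```text
[0.51807964 0.0733717  0.26647568] [-2.05555704e-01 -3.13402350e+00 -6.40836683e-04] [-0.54090105  0.23622506  0.37203609  1.78302829 -0.09440841  1.14037199
  1.30105348]
[[0.13, 0.992, 0.001], [0.962, -0.126, 0.244], [0.242, -0.031, -0.97]] [0.453 0.081 0.424]
[[96.82499936816026, 259.56256878124674, -247.49898280808216, 39.89444467330696], [305.4161452039731, -39.92095670118875, -119.33879071167166, -84.58178132495036], [0.24168891947625576, -0.030563235693801916, -0.9698723394479951, 0.30402473237208394]]
[[254.74310001]
 [174.51572006]]
```

View pics/w1.png

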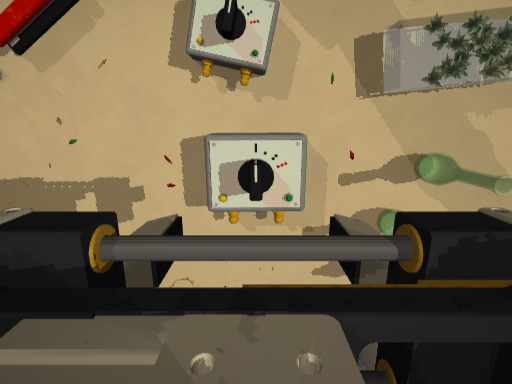

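The wrist view shows the target box centred at (256,175), with the dial at (256,178), the off bar at (255,148), the red dots at (281,165), and the lamps at (223,198) and (289,198). I'll measure the box's centre and yaw from this view.

```bash
python3 - <<'E'
from h import *
np.set_printoptions(precision=4,suppress=True)
i=cv2.imread("pics/w1.png");r=i[130:216,200:312]
hsv=cv2.cvtColor(r,cv2.COLOR_BGR2HSV)
# box outline: low saturation vs beige table
m=((hsv[...,1]<45)&(hsv[...,2]>60)).astype(np.uint8)
cs,_=cv2.findContours(m,cv2.RETR_EXTERNAL,2);c=max(cs,key=cv2.contourArea)
q=c[:,0]+[200,130];p=plane("wrist",q,.06)[:,:2].astype(np.float32)
R=cv2.minAreaRect(p);print("body",R)
m=((hsv[...,1]<60)&(hsv[...,2]>130)).astype(np.uint8)
c=max(cv2.findContours(m,cv2.RETR_EXTERNAL,2)[0],key=cv2.contourArea)
print("white",cv2.minAreaRect(plane("wrist",c[:,0]+[200,130],.06)[:,:2].astype(np.float32)))
def cen(mask):
    ys,xs=np.nonzero(mask);return [xs.mean()+200,ys.mean()+130,len(xs)]
H,S,V=hsv[...,0],hsv[...,1],hsv[...,2]
gr=cen((H>50)&(H<90)&(S>120));
ye=(H>15)&(H<35)&(S>150);ye[:,60:]=0;ye[76:]=0;ye=cen(ye)
rd=cen(((H<8)|(H>172))&(S>120));print(gr,ye,rd)
L=plane("wrist",[gr[:2],ye[:2]],.065);print("lamps",L,np.linalg.norm(L[0]-L[1]))
rp=plane("wrist",[rd[:2],[255.5,148]],.06);print("red,off",rp)
# dial top / black
b=(V<45).astype(np.uint8);n,l,st,ce=cv2.connectedComponentsWithStats(b);k=1+st[1:,4].argmax();print(st[k],ce[k]+[200,130])
cc=max(cv2.findContours((l==k).astype(np.uint8),0,2)[0],key=cv2.contourArea);print(cv2.minEnclosingCircle(cc))
cv2.imwrite("pics/w1c.png",cv2.resize(r,None,fx=6,fy=6,interpolation=cv2.INTER_CUBIC))
E
```

```text
body ((0.5194910168647766, 0.07316713780164719), (0.13594858348369598, 0.10547506809234619), 82.54938507080078)
white ((0.5206339955329895, 0.07299672812223434), (0.12639649212360382, 0.09635532647371292), 83.53042602539062)
[np.float64(288.5357142857143), np.float64(197.64285714285714), 28] [np.float64(222.57575757575756), np.float64(197.57575757575756), 33] [np.float64(281.57142857142856), np.float64(164.42857142857144), 21]
lamps [[0.5583 0.1142 0.065 ]
 [0.5464 0.0239 0.065 ]] 0.09110325241324765
red,off [[0.5119 0.1099 0.06  ]
 [0.4854 0.0777 0.06  ]]
[ 38  30  36  40 954] [255.3606 178.3386]
((55.5, 49.5), 20.26089859008789)
```

View pics/w1c.png

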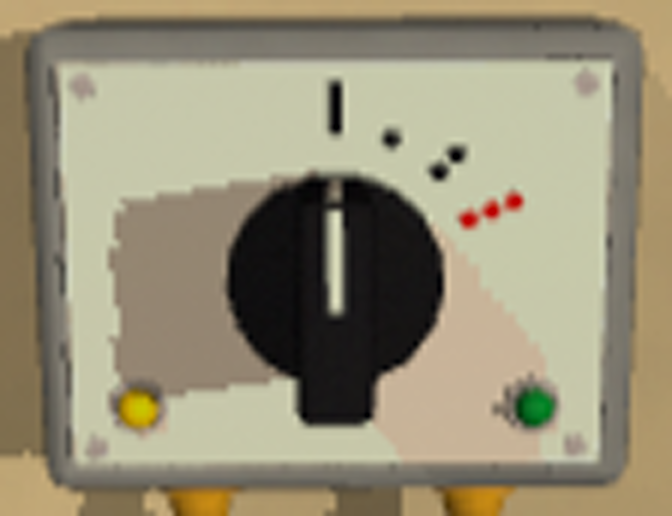

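The crop confirms the dial is at off, with red dots at the third click clockwise and the tool yaw already matching at -7.5°. The off bar and red dots lie 36–38 mm from the axis at (0.5207, 0.073). Next I'll check the dial-top height from two views.

```bash
python3 - <<'E'
from h import *
w=np.array([(335,210),(335,315)])/6+[200,130];b=np.array([(510,64),(550,64)])/4+[120,190]
print(tri(w,b,"wrist","side"));print(plane("wrist",w,.111))
E
```

```text
[[0.50161237 0.0759898  0.11174084]
 [0.52076674 0.07338694 0.11128216]]
[[0.50046132 0.07606447 0.111     ]
 [0.52120772 0.07335848 0.111     ]]
```

Dial top is at z≈0.1115, as described. I'm descending to TCP z≈0.083, half open, in line with the bar.

Request:
{"op": "drive_tool", "data": {
  "commands": [
    [[0,0,0],[-0.25,0,4],0],
    [[0,0,0],[-0.25,0,7],0],
    [[0,0,0],[-0.25,0,10],0],
    [[0,0,0],[-0.25,0,12.5],0],
    [[0,0,0],[-0.25,0,14.5],0],
    [[0,0,0],[-0.25,0,16],0],
    [[0,0,0],[-0.25,0,17.3],0],
    [[0,0,0],[-0.25,0,18.3],0],
    [[0,0,0],[-0.25,0,18.3],0],
    [[0,0,0],[-0.25,0,18.3],0]
  ]
}}

```text
clock: 2.7
position: [0.5209, 0.0724, 0.0837]
ee_rot: [-0.207, -3.134, 0.0]
force: [0.9, -0.1, 0.8]
width: 0.502
gripper_force: 0.0
```

Request:
{"op": "drive_tool", "data": {
  "commands": [
    [[0,0,0],[0,0,0],-1],
    [[0,0,0],[0,0,0],-1],
    [[0,0,0],[0,0,0],-1],
    [[0,0,0],[0,0,0],-1],
    [[0,0,0],[0,0,0],-1],
    [[0,0,0],[0,0,0],-1],
    [[0,0,0],[0,0,0],-1],
    [[0,0,0],[0,0,0],-1]
  ],
  "newtons": 40
}}

```text
clock: 3.37
position: [0.5216, 0.0727, 0.084]
ee_rot: [0.207, 3.134, 0.002]
force: [0.9, 3.8, 0.3]
width: 0.171
gripper_force: 39.9
```

The grip is on the bar: 15.7 mm wide at 40 N. Now pressing down.

Request:
{"op": "drive_tool", "data": {
  "commands": [
    [[0,0,0],[0,0,0.3],-1],
    [[0,0,0],[0,0,0.6],-1],
    [[0,0,0],[0,0,0.9],-1],
    [[0,0,0],[0,0,1.0],-1],
    [[0,0,0],[0,0,1.0],-1],
    [[0,0,0],[0,0,1.0],-1]
  ]
}}

```text
clock: 3.87
position: [0.5216, 0.0726, 0.0741]
ee_rot: [0.208, 3.134, 0.002]
force: [-0.9, 5.8, 9.0]
width: 0.173
gripper_force: 40.0
```

Pressed fully (10 mm, 9 N). Now turning clockwise, which is positive about the tool's downward z.

Request:
{"op": "drive_tool", "data": {
  "commands": [
    [[0,0,0.08],[0,0,0],-1],
    [[0,0,0.16],[0,0,0],-1],
    [[0,0,0.24],[0,0,0],-1],
    [[0,0,0.32],[0,0,0],-1],
    [[0,0,0.4],[0,0,0],-1],
    [[0,0,0.48],[0,0,0],-1],
    [[0,0,0.56],[0,0,0],-1],
    [[0,0,0.64],[0,0,0],-1],
    [[0,0,0.72],[0,0,0],-1],
    [[0,0,0.8],[0,0,0],-1],
    [[0,0,0.88],[0,0,0],-1],
    [[0,0,0.96],[0,0,0],-1],
    [[0,0,1.04],[0,0,0],-1],
    [[0,0,1.12],[0,0,0],-1],
    [[0,0,1.18],[0,0,0],-1],
    [[0,0,1.21],[0,0,0],-1],
    [[0,0,1.22],[0,0,0],-1],
    [[0,0,1.22],[0,0,0],-1],
    [[0,0,1.22],[0,0,0],-1]
  ]
}}

```text
clock: 5.45
position: [0.5215, 0.0727, 0.0741]
ee_rot: [-1.966, -2.45, -0.002]
force: [-0.6, 5.9, 8.1]
width: 0.17
gripper_force: 40.0
```

```bash
python3 - <<'E'
from h import *
from cell import readout
from scipy.spatial.transform import Rotation as R
s=readout.observe();print(s["clock"],s["position"],s["force"],s["ft_torque"],s["width"],s["joints"])
y=R.from_rotvec(s["ee_rot"]).as_matrix()[:,1];print("turned",-np.arctan2(*-y[:2]),-np.arctan2(*y[:2])+.131)
i=cams.get_image("wrist");b=cams.get_image("side")[180:280,190:330];a=cams.get_image("scene")[155:245,215:325]
o=np.zeros((600,800,3),np.uint8);o[:300,:400]=cv2.resize(i,(400,300));o[:300,400:]=cv2.resize(b,(400,300));o[300:,:400]=cv2.resize(a,(400,300));o[300:,400:]=cv2.resize(i[100:250,150:350],(400,300))
cv2.imwrite("pics/t1.png",o)
E
```

```text
5.45 [0.52153479 0.07267362 0.07410044] [-0.59409821  5.88230907  8.11849543] [1.25778413 0.41777129 0.12657092] 0.16989185534171378 [-0.70680806  0.5279378   0.65174327  2.01852429 -0.46929028  0.74499953
  0.45122274]
turned 1.789481746226537 -1.221110907363256
```

View pics/t1.png

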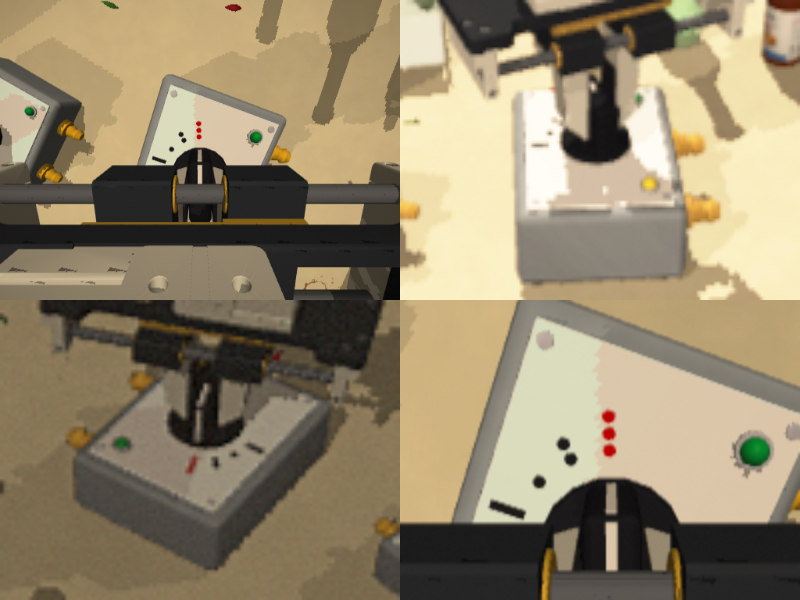

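In the enlarged wrist view, the white pointer (612,500) lines up with the three red dots (609,417–450). The tool has turned 1.22 rad with the expected spring torque. The vases and bottle were not approached. Now holding for 5 s.

Request:
{"op": "drive_tool", "data": {
  "commands": [
    [[0,0,0],[0,0,0],-1],
    [[0,0,0],[0,0,0],-1],
    [[0,0,0],[0,0,0],-1],
    [[0,0,0],[0,0,0],-1],
    [[0,0,0],[0,0,0],-1],
    [[0,0,0],[0,0,0],-1],
    [[0,0,0],[0,0,0],-1],
    [[0,0,0],[0,0,0],-1],
    [[0,0,0],[0,0,0],-1],
    [[0,0,0],[0,0,0],-1],
    [[0,0,0],[0,0,0],-1],
    [[0,0,0],[0,0,0],-1],
    [[0,0,0],[0,0,0],-1],
    [[0,0,0],[0,0,0],-1],
    [[0,0,0],[0,0,0],-1],
    [[0,0,0],[0,0,0],-1],
    [[0,0,0],[0,0,0],-1],
    [[0,0,0],[0,0,0],-1],
    [[0,0,0],[0,0,0],-1],
    [[0,0,0],[0,0,0],-1]
  ]
}}

```text
clock: 7.27
position: [0.5215, 0.0727, 0.0741]
ee_rot: [-1.966, -2.45, -0.002]
force: [-0.5, 5.8, 7.7]
width: 0.17
gripper_force: 40.0
```

Request:
{"op": "drive_tool", "data": {
  "commands": [
    [[0,0,0],[0,0,0],-1],
    [[0,0,0],[0,0,0],-1],
    [[0,0,0],[0,0,0],-1],
    [[0,0,0],[0,0,0],-1],
    [[0,0,0],[0,0,0],-1],
    [[0,0,0],[0,0,0],-1],
    [[0,0,0],[0,0,0],-1],
    [[0,0,0],[0,0,0],-1],
    [[0,0,0],[0,0,0],-1],
    [[0,0,0],[0,0,0],-1],
    [[0,0,0],[0,0,0],-1],
    [[0,0,0],[0,0,0],-1],
    [[0,0,0],[0,0,0],-1],
    [[0,0,0],[0,0,0],-1],
    [[0,0,0],[0,0,0],-1],
    [[0,0,0],[0,0,0],-1],
    [[0,0,0],[0,0,0],-1],
    [[0,0,0],[0,0,0],-1],
    [[0,0,0],[0,0,0],-1],
    [[0,0,0],[0,0,0],-1]
  ]
}}

```text
clock: 8.93
position: [0.5215, 0.0727, 0.0741]
ee_rot: [-1.965, -2.45, -0.002]
force: [-1.0, 5.4, 9.1]
width: 0.172
gripper_force: 40.0
```

Request:
{"op": "drive_tool", "data": {
  "commands": [
    [[0,0,0],[0,0,0],-1],
    [[0,0,0],[0,0,0],-1],
    [[0,0,0],[0,0,0],-1],
    [[0,0,0],[0,0,0],-1],
    [[0,0,0],[0,0,0],-1],
    [[0,0,0],[0,0,0],-1],
    [[0,0,0],[0,0,0],-1],
    [[0,0,0],[0,0,0],-1],
    [[0,0,0],[0,0,0],-1],
    [[0,0,0],[0,0,0],-1],
    [[0,0,0],[0,0,0],-1],
    [[0,0,0],[0,0,0],-1],
    [[0,0,0],[0,0,0],-1],
    [[0,0,0],[0,0,0],-1],
    [[0,0,0],[0,0,0],-1],
    [[0,0,0],[0,0,0],-1],
    [[0,0,0],[0,0,0],-1],
    [[0,0,0],[0,0,0],-1],
    [[0,0,0],[0,0,0],-1],
    [[0,0,0],[0,0,0],-1]
  ]
}}

```text
clock: 10.6
position: [0.5216, 0.0727, 0.0741]
ee_rot: [-1.965, -2.45, -0.002]
force: [-0.8, 6.3, 9.7]
width: 0.173
gripper_force: 40.0
```

```bash
python3 - <<'E'
from h import *
i=cams.get_image("wrist");cv2.imwrite("pics/t2.png",cv2.resize(i[100:250,150:350],(800,600)))
E
```

```text
(no output)
```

View pics/t2.png

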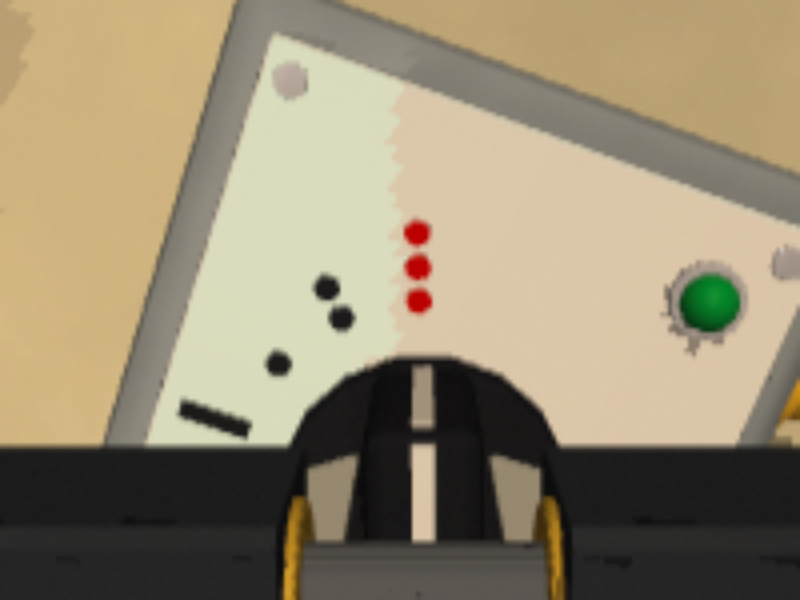

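After more than 5 s the pointer (424,480) still lines up with the red dots (418,232–300), and the grip is steady.

```bash
python3 -c "
from cell import job
print(job.sign_off())"
```

```text
the job is handed in; nothing more can be done
None
```

The dial was pressed, turned to the third click and held there for over 5 s, and I handed the job in with the gripper still holding it; the arm stayed clear of the vases and glue bottle.

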